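# Seat a carrier plate on its pins and hold the clamp lever at four clicks

## Robot

A 6-joint arm with a two-finger parallel gripper is mounted at the origin on a cart in front of the work surface, level with it; the furniture and walls round the work are solid. World frame = base frame: x ahead of the robot, y to its left, z up, the work surface at z = 0. Lengths are in m, angles in rad, forces in N, time in s.
With the tool pointing down it reaches from about 0.225 to 0.875 m from the base axis. Payload 3.4 kg.
Tool frame: the origin (TCP) lies on the centre line of the jaws, within the pads' length; the fingertips stand 22 mm ahead of it and the grasp point (between the pads) lies 3 mm ahead of it; z points along the fingers, y is the line along which they close (so a half turn about z gives the same grasp; the last joint's range is limited). The gripper opens to 85 mm and grips with 20 to 120 N. Pads are 22 mm wide; open, the fingers measure 114 mm over their backs; the gripper's body (76 mm by 85 mm) begins 54 mm behind the grasp point. The pads swing forward as they close: fully open they stand 13 mm farther back than shut.
Start: joints at [1.038, 0.276, 1.505, -0, 1.361, -0.121], TCP at [0.23, 0.527, 0.253] pointing down, gripper open.
Joint ranges: [-2.89, 2.89], [-0.75, 2.08], [0.22, 2.7], [-1.18, 4.32], [0.11, 2.71], [-2.7, 2.7]. Speed limits (rad/s): [2.57, 2.57, 3.14, 3.14, 3.14, 3.14].

## Interface

Orientations are given as a unit quaternion [w, x, y, z].
In Python, from rig import manip, vision, ticket gives the robot as it stands (manip), with the cameras (vision) and the job (ticket).
- The arm moves only by the shell command python3 steer.py 'ROWS' [OPENING] [FORCE]. ROWS is a JSON object whose key "ticks" holds a list of rows, 1 to 5 of them, each of 4 numbers: dx, dy, dz in m, then a turn about the tool's z in rad; each row shifts and turns the commanded pose from where the row before left it, along the tool's axes as they then stand; what a row does not reach is not made up. A row lasts 1/12 s, in which the tool goes at most 0.0417 m and 0.125 rad, less where a joint would pass 70% of its speed; a pose out of reach is approached as far as the arm can. OPENING is the finger opening in m, set as the command begins (- or left out keeps the last). The fingers move at their own pace and stop on an object; FORCE is the grip in N (left out, the last holds). Time passes only in rows, so rows that do not move let the fingers close. It prints the time, the measured TCP pose, the force, the opening and the grip force at its end. Input that does not fit is refused with a message, and nothing moves.
- manip.get_state(): the state, without advancing time (a new reading comes with each control period).
- vision.get_image(name): name is "side" or "top" or "wrist"; returns a dict with "img" (400x640x3 uint8, red, green, blue), "camera_matrix" (3x3 intrinsics, pixels), "k1" (the pictures are not rectified: a ray, as slopes to the right and down, at radius r is drawn at 1 + k1 r^2 times it, then the intrinsics apply), "T" (4x4, takes a point from camera to world coordinates); the wrist camera has in their place "hand_eye" (4x4, takes a point from camera to tool coordinates, whose origin is the TCP and whose axes are the flange's). Camera axes: x right, y down, z forward; pixel columns grow to the right and rows downward; lengths in m; the calibration is good to about 2 mm. A picture is of the moment at which its call begins: read the wrist's pose just before it. There is no depth.
- ticket.sign_off(): hands the job in; it is judged then, once.
The state is a dict: "clock": time; "qpos": joint angles; "qd": joint speeds; "effort": joint torques, N m; "position": TCP position; "ee_rot": TCP orientation; "contact_force": force on the tool from outside, world axes, zero at the start; "moment": the same for the moment, N m; "width": finger opening in m; "gripper_force": force on a finger pad.
Only numpy, scipy, OpenCV 4.12 (cv2) and the standard library are available. Lean on these libraries where they do the work, as an engineer would, in place of code of your own. Each camera call takes 0.05 s, during which the arm holds its last target. There are 200 camera calls.

## Task

Fit the loose aluminium plate over the two locating pins of the clamping fixture so that it lies flush on the stage, then swing the fixture's ratchet lever away from its stop by exactly four clicks, never on to a fifth. The lever springs back if let go, so finish while still holding it there. Leave the other things on the bench alone.

Things in the scene. Friction and masses are not known exactly. Their poses are not given: they have to be found in the camera images.
- fixture: Fixed clamping fixture. Origin on the bench under the stage's centre. Own frame: aluminium stage 128 (x) by 70 (y) mm, top 20 mm up; two round steel pins, diameter 8, 16 mm tall, tapered tips, at x = -45 and +45, y = 0. Grey ratchet housing on its -y side, centred at y = -90; a steel bridge 40 mm high at y = -52 and a lever stop 53 mm high at (-52, -78).
- stage (a point): Centre of the stage's top face, midway between the feet of the pins; its axes are those of the fixture (x along the line of pins).
- plate: Loose aluminium plate 120 (x) by 60 (y) by 8 mm, 0.25 kg nominal, origin at the centre of its underside; two 10 mm through holes at x = -45 and +45, y = 0; either way round fits. In the middle stands a grip rib 12 mm thick (x), 36 long (y), its top 46 mm above the underside.
- lever_grip (a point): On the axis of the lever's upright steel grip, a round post of diameter 14 mm fixed to the arm, 18 mm below its top (the post reaches from 52 to 98 mm above the bench). Horizontal arm, 95 mm from pivot to grip, at the stop along the fixture's -x. Axes: x from the grip to the pivot, z up.
- pivot (a point): Pivot of the lever (vertical axis), in the fixture's frame at (0, -90, 49) mm.
- ratchet_lever (a joint): Lever angle in rad: 0 at its stop (start), growing as the grip swings counterclockwise seen from above, first towards the fixture's -y. A click every 0.20 rad (19 mm at the grip): the push at the grip swells by 4 to 6 N to at most 8 N midway, then drops to 1 to 2 N at the click. Spring return all the way. It drives a flat steel tongue over the plate's edge; end stop 1.3.
- vial: Bystander: specimen vial with a white cap, 27 mm across, 56 tall, origin under it. Leave it alone.
- beaker: Bystander: small glass beaker, 52 mm across, 67 tall, origin under it. Leave it alone.
- eyepiece: Bystander: black spare eyepiece standing on its barrel, 36 mm across, 54 tall, origin under it. Leave it alone.

How it is judged:
On the way:
1. the plate lies flush on the stage over both pins, with the lever still at its stop (horizontal distance between plate and stage below 0.003 m and z of plate in the frame of stage below 0.0015 m and angle between the x axis of plate and the x axis of stage, either way round below 0.08 rad and angle between plate's own z axis and vertical below 0.03 rad and value of joint ratchet_lever below 0.08 rad), for 0.3 s.
At the end, for the whole second after the job is handed in: The plate lies flush on the stage over both pins (within 3 mm and 0.08 rad, less than 1.5 mm high), untouched by the robot, and the fingers hold the lever still at the fourth click (0.72 to 0.88 rad) (horizontal distance between plate and stage below 0.003 m and z of plate in the frame of stage below 0.0015 m and angle between the x axis of plate and the x axis of stage, either way round below 0.08 rad and angle between plate's own z axis and vertical below 0.03 rad and value of joint ratchet_lever between 0.72 and 0.88 rad and velocity of joint ratchet_lever between -0.05 and 0.05 rad/s and contact force between the fingers and ratchet_lever above 0.5 N and contact force between each of the arm, the fingers and plate below 0.2 N); the arm keeps its last pose, push and grip.
It fails at once if the lever is taken on towards a fifth click (value of joint ratchet_lever above 0.92 rad).
It fails at once if a bystander is moved or tipped (distance of any of vial, beaker, eyepiece from where it was at the start of the episode above 0.025 m).
It also fails if it takes over 72 s, if anything falls off the work surface, if the arm or the gripper's body presses on something with over 40 N, if the wrist force passes 120 N, or if a joint passes its speed limit or range.

## Working session

There is one attempt and no reset: what is moved stays moved. The work goes in short steps, Python scripts to look and compute and a shell command to move; the robot and the scene stay as the last step left them, time stands still between calls to the robot, and variables do not carry over. Pictures are saved under pics/ and viewed, at most 10 in all, crops included, and the job is handed in when it is done.

```bash
ls; mkdir -p pics
python3 - <<'E'
from rig import manip, vision, ticket
import cv2, numpy as np
s=manip.get_state(); print(s)
for n in("top","side"):
    d=vision.get_image(n); cv2.imwrite(f"pics/{n}0.png",d["img"][:,:,::-1]); np.savez(f"{n}0.npz",**d)
    print(n,d["camera_matrix"],d["k1"],d["T"])
E
```

```text
pics
rig.py
steer.py
{'clock': 0.0, 'qpos': array([ 1.03798262e+00,  2.76595798e-01,  1.50617962e+00,  4.23778974e-06,
        1.36069800e+00, -1.20968969e-01]), 'qd': array([ 0.00032954,  0.00073044, -0.00021412,  0.0028221 , -0.00017255,
       -0.00010537]), 'effort': array([-4.04038537e-04, -4.16769755e+01, -2.45803607e+01, -1.41987284e-04,
        1.07012299e-02,  2.08104586e-05]), 'position': array([0.22989894, 0.52648352, 0.2524207 ]), 'ee_rot': array([-3.03918687e-04,  2.04470474e-01,  9.78872280e-01, -8.89916969e-04]), 'contact_force': array([0.14739872, 0.42307899, 0.81137952]), 'moment': array([-0.01740295,  0.04386361, -0.00369061]), 'gripper_force': 0.0, 'width': 0.08549351453214149}
top [[457.57419062   0.         329.77835103]
 [  0.         457.57419062 203.09393926]
 [  0.           0.           1.        ]] -0.0300899637562533 [[-0.00813269 -0.99374368  0.11138832  0.42847795]
 [-0.99983922  0.00630081 -0.01678802 -0.00894387]
 [ 0.01598116 -0.11150694 -0.99363515  1.54425944]
 [ 0.          0.          0.          1.        ]]
side [[498.1345993    0.         323.99687711]
 [  0.         498.1345993  206.42655978]
 [  0.           0.           1.        ]] 0.041541693000723384 [[-0.99708095 -0.05352653  0.05444713  0.5225634 ]
 [-0.07600924  0.62840737 -0.77416198  1.00781918]
 [ 0.00722322 -0.77604065 -0.63064153  0.92353626]
 [ 0.          0.          0.          1.        ]]
```

View pics/top0.png

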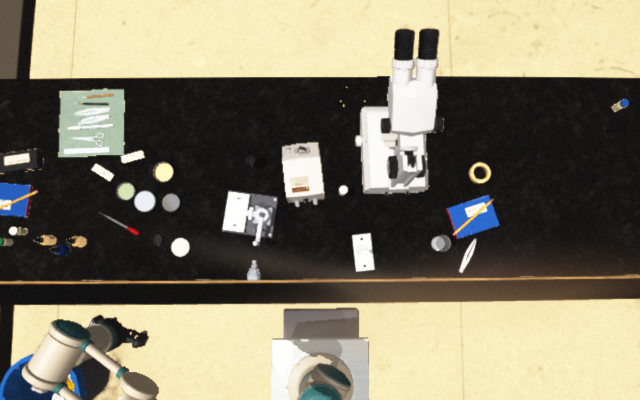

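View pics/side0.png

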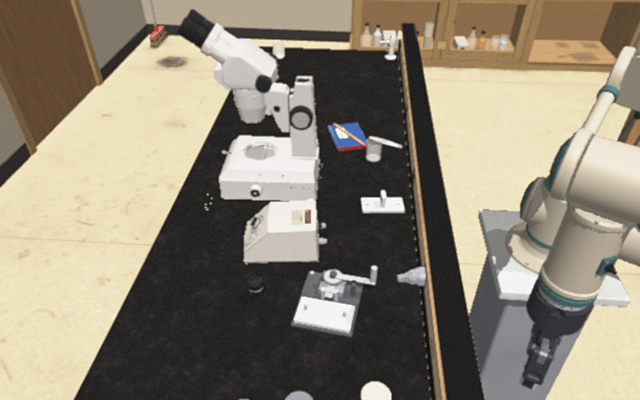

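```bash
cat > h.py <<'E'
from rig import manip, vision, ticket
import cv2, numpy as np
from scipy.spatial.transform import Rotation as R
def pose():
    s=manip.get_state(); T=np.eye(4); T[:3,:3]=R.from_quat(np.roll(s["ee_rot"],-1)).as_matrix(); T[:3,3]=s["position"]; return T
def shot(n,f=None):
    P=pose() if n=="wrist" else None
    d=vision.get_image(n)
    T=P@d["hand_eye"] if n=="wrist" else d["T"]
    if f:
        cv2.imwrite(f"pics/{f}.png",d["img"][:,:,::-1])
        np.savez(f"{f}.npz",img=d["img"],K=d["camera_matrix"],k1=d["k1"],T=T)
    return dict(img=d["img"],K=d["camera_matrix"],k1=float(d["k1"]),T=T)
def load(f):
    d=dict(np.load(f+".npz")); d["k1"]=float(d["k1"]); return d
def ray(d,px,z):
    px=np.array(px,float).reshape(-1,1,2)
    u=cv2.undistortPoints(px,d["K"],np.array([d["k1"],0,0,0.]))[:,0]
    v=np.c_[u,np.ones(len(u))]@d["T"][:3,:3].T; c=d["T"][:3,3]
    return c+v*((z-c[2])/v[:,2])[:,None]
def go(p,yaw):
    "remaining move in tool axes to world point p with tool x at angle yaw (mod pi); also turn about tool z"
    T=pose(); cur=np.arctan2(T[1,0],T[0,0]); dy=(yaw-cur+np.pi/2)%np.pi-np.pi/2
    print("xyz",T[:3,3].round(4),"yaw",round(cur,4),"tilt",T[:3,2].round(4)); print("tool delta",(T[:3,:3].T@(np.array(p)-T[:3,3])).round(4),"turn",round(-dy,4))
E
python3 - <<'E'
from h import *
d=np.load("top0.npz"); d=dict(img=d["img"],K=d["camera_matrix"],k1=float(d["k1"]),T=d["T"])
for n,p,z in(("stage",(237,213),.02),("plate",(363,252),.008),("pivot",(262,210),.05),("grip",(257,240),.09),("faucet",(253,268),.1)): print(n,ray(d,p,z).round(3))
c=np.hstack([cv2.resize(d["img"][180:290,210:300],None,fx=4.4,fy=4.4,interpolation=cv2.INTER_CUBIC),cv2.resize(d["img"][180:290,320:400],None,fx=4.4,fy=4.4,interpolation=cv2.INTER_CUBIC)]); cv2.imwrite("pics/crop.png",c[:,:,::-1])
P=pose();print(P, vision.get_image("wrist")["hand_eye"])
go([.27,-.03,.253],0)
E
```

```text
stage [[0.568 0.275 0.02 ]]
plate [[ 0.435 -0.145  0.008]]
pivot [[0.575 0.188 0.05 ]]
grip [[0.475 0.198 0.09 ]]
faucet [[0.388 0.208 0.1  ]]
[[-9.16398744e-01  4.00265754e-01 -8.17121721e-04  2.29943466e-01]
 [ 4.00266555e-01  9.16397592e-01 -1.46239682e-03  5.26537705e-01]
 [ 1.63461013e-04 -1.66720510e-03 -9.99998597e-01  2.52500406e-01]
 [ 0.00000000e+00  0.00000000e+00  0.00000000e+00  1.00000000e+00]] [[-9.59898762e-05 -9.64426986e-01 -2.64349351e-01  6.70148262e-02]
 [ 9.99999517e-01 -3.51087088e-04  9.17755352e-04  7.10099005e-04]
 [-9.77917672e-04 -2.64349136e-01  9.64426554e-01 -1.20263131e-01]
 [ 0.00000000e+00  0.00000000e+00  0.00000000e+00  1.00000000e+00]]
xyz [0.23   0.5266 0.2527] yaw 2.7298 tilt [-7.0e-04 -1.2e-03 -1.0e+00]
tool delta [-2.595e-01 -4.941e-01  3.000e-04] turn -0.4118
```

View pics/crop.png

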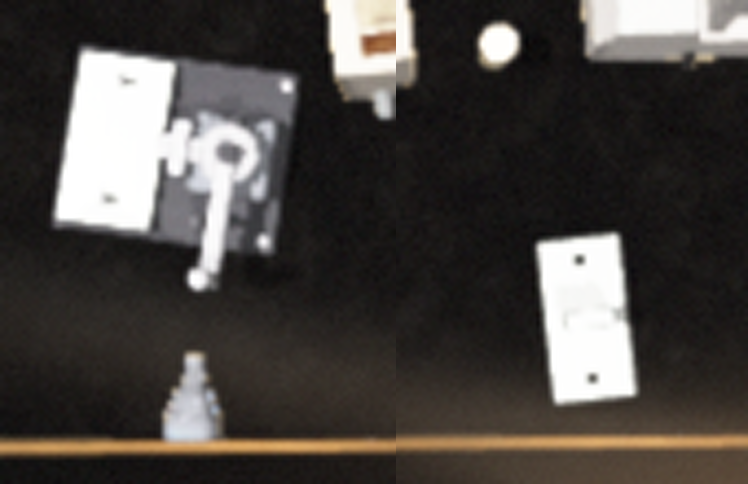

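```bash
python3 steer.py '{"ticks": [[0,0,0,0.12],[0,0,0,0.12],[0,0,0,0.12],[0,0,0,0.12],[0,0,0,0.12]]}'; python3 steer.py '{"ticks": [[0,0,0,0.12],[0,0,0,0.12],[0,0,0,0.12],[0,0,0,0.12],[0,0,0,0.1]]}'
python3 - <<'E'
from h import *
go([.53,.22,.25],1.55)
E
```

```text
clock: 0.57
position: [0.23, 0.5267, 0.2529]
ee_rot: [-0.0, 0.487, 0.873, -0.0]
contact_force: [0.4, 0.9, -0.0]
width: 0.0853
gripper_force: 0.0
clock: 0.98
position: [0.2301, 0.5268, 0.2529]
ee_rot: [0.0, 0.716, 0.698, -0.0]
contact_force: [0.7, -0.2, -0.2]
width: 0.0855
gripper_force: 0.0
xyz [0.2301 0.5268 0.2529] yaw 1.5441 tilt [-3.e-04 -6.e-04 -1.e+00]
tool delta [-0.2987  0.308   0.003 ] turn -0.0059
```

```bash
python3 steer.py '{"ticks": [[-0.029,0.03,0,0],[-0.029,0.03,0,0],[-0.029,0.03,0,0],[-0.029,0.03,0,0],[-0.029,0.03,0,0]]}'; python3 steer.py '{"ticks": [[-0.029,0.03,0,0],[-0.029,0.03,0,0],[-0.029,0.03,0,0],[-0.029,0.03,0,0],[-0.029,0.03,0,0]]}'; python3 steer.py '{"ticks": [[0,0,0,0],[0,0,0,0],[0,0,0,0]]}'
python3 - <<'E'
from h import *
shot("wrist","w1"); go([.435,-.145,.2],1.69)
E
```

```text
clock: 1.4
position: [0.3776, 0.3776, 0.2531]
ee_rot: [-0.0, 0.714, 0.7, -0.0]
contact_force: [0.7, 0.6, 0.4]
width: 0.0851
gripper_force: 0.0
clock: 1.82
position: [0.5246, 0.2293, 0.2531]
ee_rot: [-0.0, 0.715, 0.7, -0.0]
contact_force: [0.2, 1.6, 0.3]
width: 0.0854
gripper_force: 0.0
clock: 2.07
position: [0.5232, 0.231, 0.2528]
ee_rot: [-0.001, 0.715, 0.699, -0.0]
contact_force: [0.1, 0.6, -0.1]
width: 0.0855
gripper_force: 0.0
xyz [0.5227 0.2316 0.253 ] yaw 1.5502 tilt [-1.4e-03  4.0e-04 -1.0e+00]
tool delta [-0.3784 -0.0798  0.053 ] turn -0.1398
```

View pics/w1.png

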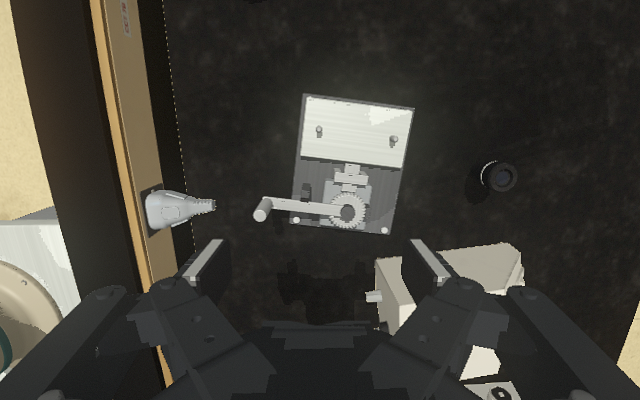

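Run:
```python
from h import *
d=load("w1"); 
p=ray(d,[(319,126),(393,136)],.036); print("pin tips",p.round(4)); print(np.diff(p,axis=0), d["K"])
c=ray(d,[(304,95),(414,108),(408,167),(300,156)],.02); print(c.round(4),c.mean(0))
print("pivot",ray(d,(348,211),.06).round(4),"grip top",ray(d,(264,203),.098).round(4))
go([p.mean(0)[0],p.mean(0)[1]-.0,.14],1.44)
```

```text
pin tips [[0.5277 0.289  0.036 ]
 [0.6131 0.2761 0.036 ]]
[[ 0.08542561 -0.01292705  0.        ]] [[287.20041949   0.         316.12817367]
 [  0.         287.20041949 195.49075889]
 [  0.           0.           1.        ]]
[[0.511  0.3244 0.02  ]
 [0.6411 0.3074 0.02  ]
 [0.6378 0.2366 0.02  ]
 [0.5037 0.2531 0.02  ]] [0.5733942  0.28039495 0.02      ]
pivot [[0.5589 0.194  0.06  ]] grip top [[0.4706 0.2169 0.098 ]]
xyz [0.5227 0.2316 0.253 ] yaw 1.5502 tilt [-1.4e-03  4.0e-04 -1.0e+00]
tool delta [0.0518 0.0468 0.1129] turn 0.1102
```

```bash
python3 steer.py '{"ticks": [[0.004,0.016,0.034,0],[0.004,0.016,0.034,0],[0.002,0.015,0.034,0],[0,0,0,0.11],[0,0,0,0]]}'; python3 steer.py '{"ticks": [[0,0,0,0],[0,0,0,0],[0,0,0,0]]}'
python3 - <<'E'
from h import *
d=shot("wrist","w2"); cv2.imwrite("pics/w2c.png",cv2.resize(d["img"][20:220,180:460,::-1],(784,560),interpolation=cv2.INTER_CUBIC)); go([.435,-.145,.2],1.69)
E
```

```text
clock: 2.53
position: [0.5686, 0.2414, 0.1485]
ee_rot: [-0.001, 0.752, 0.659, -0.003]
contact_force: [-0.0, 1.0, -0.3]
width: 0.0852
gripper_force: 0.0
clock: 2.78
position: [0.5709, 0.241, 0.153]
ee_rot: [0.001, 0.751, 0.66, 0.001]
contact_force: [0.6, 1.1, 0.7]
width: 0.0856
gripper_force: 0.0
xyz [0.5709 0.2408 0.153 ] yaw 1.4417 tilt [ 2.8e-03  9.0e-04 -1.0e+00]
tool delta [-0.4    -0.085  -0.0477] turn -0.2483
```

View pics/w2c.png

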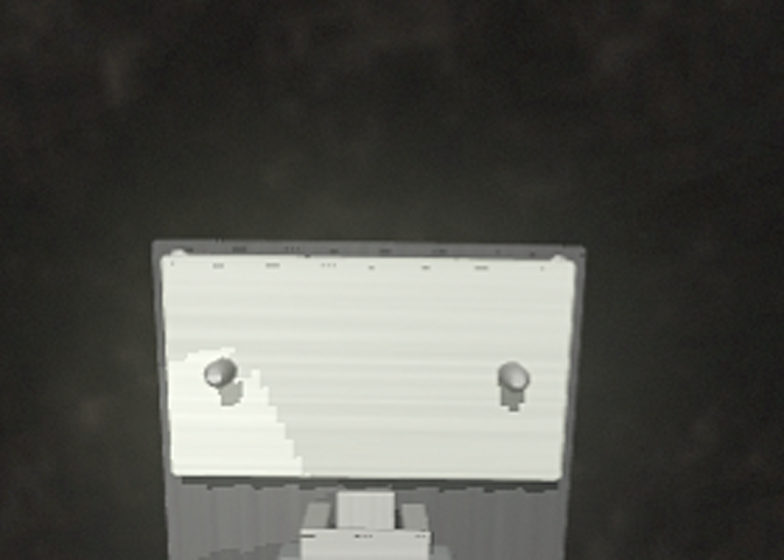

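Run:
```python
from h import *
d=load("w2"); f=lambda l:np.array(l)/2.8+[180,20]-.3
p=ray(d,f([(220,373),(513.5,377)]),.028); print("pins",p.round(4),np.linalg.norm(p[1]-p[0]),p.mean(0),np.arctan2(*(p[1]-p[0])[1::-1]))
c=ray(d,f([(162,256),(577,261),(561,480),(172,475)]),.02); print(c.round(4),c.mean(0)); e=c[1]-c[0]+c[2]-c[3]; print(np.arctan2(e[1],e[0]),np.linalg.norm(e)/2)
```

```text
pins [[0.5273 0.2854 0.028 ]
 [0.6158 0.2727 0.028 ]] 0.08949092410691792 [0.57155936 0.27903161 0.028     ] -0.14292886485771122
[[0.5143 0.3221 0.02  ]
 [0.6395 0.3044 0.02  ]
 [0.6296 0.2361 0.02  ]
 [0.5041 0.2541 0.02  ]] [0.57187348 0.27917282 0.02      ]
-0.14172424897295743 0.1265892336320004
```

```bash
python3 steer.py '{"ticks": [[-0.039,-0.006,0,0],[-0.04,-0.007,0,0],[-0.04,-0.007,0,0],[-0.04,-0.007,0,0],[-0.04,-0.007,0,0]]}'; python3 steer.py '{"ticks": [[-0.04,-0.007,0,0],[-0.04,-0.007,0,0],[-0.04,-0.007,0,0],[-0.04,-0.007,0,0],[-0.04,-0.007,0,0]]}';  python3 steer.py '{"ticks": [[-0.038,-0.007,0.02,0],[0,0,0,-0.124],[0,0,0,-0.124],[0,0,0,0],[0,0,0,0]]}'; python3 steer.py '{"ticks": [[0,0,0,0],[0,0,0,0],[0,0,0,0]]}'
python3 - <<'E'
from h import *
d=shot("wrist","w3"); cv2.imwrite("pics/w3c.png",cv2.resize(d["img"][20:220,180:460,::-1],(784,560),interpolation=cv2.INTER_CUBIC)); go([.435,-.145,.2],1.69)
E
```

```text
clock: 3.25
position: [0.5105, 0.046, 0.1525]
ee_rot: [0.001, 0.751, 0.66, 0.001]
contact_force: [1.5, -1.0, -0.1]
width: 0.085
gripper_force: 0.0
clock: 3.67
position: [0.4496, -0.1481, 0.1526]
ee_rot: [0.001, 0.752, 0.66, 0.001]
contact_force: [0.9, -0.2, -0.2]
width: 0.0851
gripper_force: 0.0
clock: 4.08
position: [0.439, -0.1819, 0.133]
ee_rot: [0.001, 0.666, 0.746, 0.0]
contact_force: [-0.3, 0.4, 0.1]
width: 0.0858
gripper_force: 0.0
clock: 4.33
position: [0.4391, -0.1811, 0.1324]
ee_rot: [0.0, 0.665, 0.747, 0.0]
contact_force: [-0.2, -0.0, -0.5]
width: 0.0852
gripper_force: 0.0
xyz [ 0.4391 -0.1812  0.1324] yaw 1.6881 tilt [ 5.e-04 -2.e-04 -1.e+00]
tool delta [ 0.0364  0.0002 -0.0677] turn -0.0019
```

View pics/w3c.png

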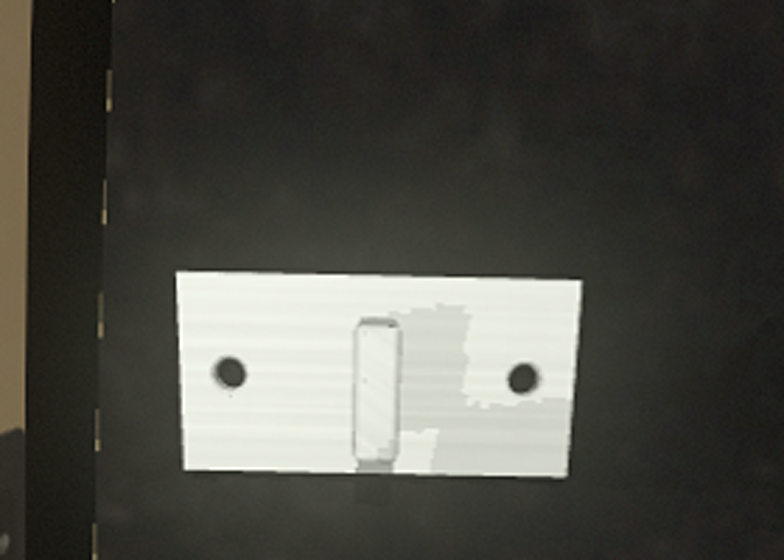

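Run:
```python
from h import *
d=load("w3"); f=lambda l:np.array(l)/2.8+[180,20]-.3
p=ray(d,f([(230,373),(523.5,379)]),.008); print("holes",p.round(4),np.linalg.norm(p[1]-p[0]),p.mean(0),np.arctan2(*(p[1]-p[0])[1::-1]))
c=ray(d,f([(176,271),(582.5,280),(568,478),(184,470)]),.008); m=c.mean(0); print(m); e=c[1]-c[0]+c[2]-c[3]; y=np.arctan2(e[1],e[0]);print(y,np.linalg.norm(e)/2)
m=p.mean(0); go([m[0],m[1],.038],y+np.pi/2)
```

```text
holes [[ 0.3892 -0.1485  0.008 ]
 [ 0.4781 -0.1399  0.008 ]] 0.08929925006153115 [ 0.43363016 -0.14423643  0.008     ] 0.09626210441317806
[ 0.43397968 -0.1446725   0.008     ]
0.09523050695760399 0.12046474847258544
xyz [ 0.4391 -0.1812  0.1324] yaw 1.6881 tilt [ 5.e-04 -2.e-04 -1.e+00]
tool delta [ 0.0374 -0.0012  0.0943] turn 0.0221
```

```bash
python3 steer.py '{"ticks": [[0.019,-0.0005,0.02,0],[0.0185,-0.0005,0.02,0.022],[0,0,0.02,0],[0,0,0.02,0],[0,0,0.014,0]]}'; python3 steer.py '{"ticks": [[0,0,0,0],[0,0,0,0],[0,0,0,0]]}' 0 50; python3 steer.py '{"ticks": [[0,0,0,0],[0,0,0,0],[0,0,0,0],[0,0,0,0],[0,0,0,0]]}';python3 steer.py '{"ticks": [[0,0,0,0],[0,0,0,0],[0,0,0,0],[0,0,0,0],[0,0,0,0]]}'; python3 -c "
from h import *
go([.4338,-.1444,.038],1.6665)"
```

```text
clock: 4.8
position: [0.433, -0.1435, 0.0369]
ee_rot: [-0.001, 0.672, 0.74, -0.0]
contact_force: [0.8, -0.4, 0.5]
width: 0.0858
gripper_force: 0.0
clock: 5.05
position: [0.4342, -0.1447, 0.0388]
ee_rot: [0.001, 0.673, 0.74, 0.0]
contact_force: [0.0, -0.4, 0.1]
width: 0.0516
gripper_force: 0.0
clock: 5.47
position: [0.4341, -0.1448, 0.039]
ee_rot: [0.001, 0.673, 0.74, 0.0]
contact_force: [-0.2, -1.3, 6.5]
width: 0.0112
gripper_force: 50.4
clock: 5.88
position: [0.4341, -0.1448, 0.039]
ee_rot: [0.001, 0.673, 0.74, 0.0]
contact_force: [-1.2, 0.7, 6.6]
width: 0.0111
gripper_force: 50.5
xyz [ 0.4341 -0.1448  0.039 ] yaw 1.6657 tilt [ 1.6e-03 -7.0e-04 -1.0e+00]
tool delta [ 0.0005 -0.0002  0.001 ] turn -0.0008
```

```bash
python3 steer.py '{"ticks": [[0,0,-0.03,0],[0,0,-0.03,0],[0,0,-0.03,0],[0,0,0,-0],[0,0,0,0]]}'; python3 steer.py '{"ticks": [[0,0,0,0],[0,0,0,0],[0,0,0,0],[0,0,0,0]]}'
python3 - <<'E'
from h import *
d=shot("wrist","w4"); s=manip.get_state(); print(s["contact_force"],s["width"]); T=pose();print(T.round(4)); zp=T[2,3]-.039+.008; print(zp)
m=(d["img"].min(2)>120).astype(np.uint8)
cv2.imwrite("pics/w4c.png",d["img"][60:360,120:520,::-1].repeat(2,0).repeat(2,1)[:600,:800])
E
```

```text
clock: 6.3
position: [0.4342, -0.1449, 0.1292]
ee_rot: [0.002, 0.673, 0.74, 0.001]
contact_force: [-0.6, 0.7, -3.9]
width: 0.0111
gripper_force: 49.9
clock: 6.63
position: [0.4327, -0.1441, 0.1268]
ee_rot: [-0.001, 0.673, 0.74, -0.0]
contact_force: [0.6, -0.0, -2.6]
width: 0.0112
gripper_force: 49.9
[-0.60242136  0.16329442 -2.71060771] 0.011234793583583905
[[-0.0948  0.9955 -0.0022  0.4329]
 [ 0.9955  0.0948  0.0012 -0.1442]
 [ 0.0014 -0.002  -1.      0.127 ]
 [ 0.      0.      0.      1.    ]]
0.09603607416689142
```

View pics/w4c.png

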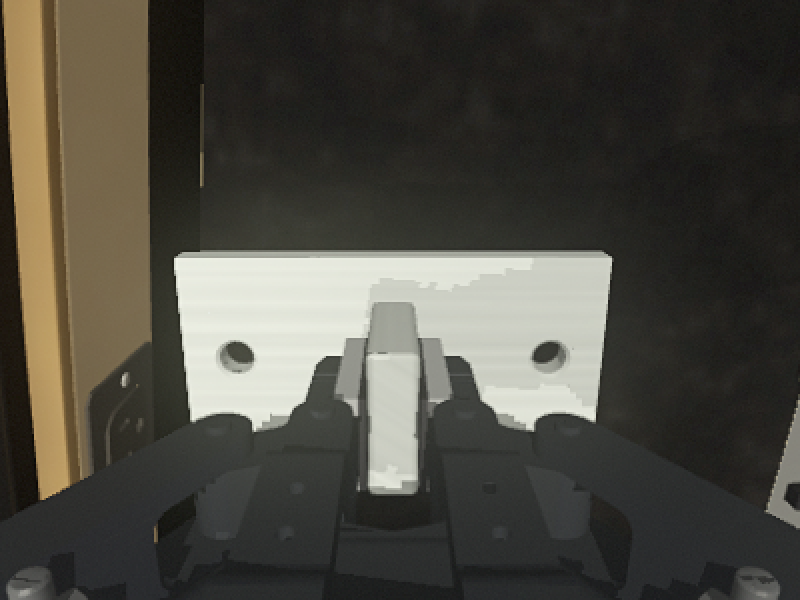

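Run:
```python
from h import *
d=load("w4"); T=pose()
for z in(.096,):
    p=ray(d,np.array([(237,356.5),(549.5,356)])/2+[120,60]-.25,z); print(p.round(4),np.linalg.norm(p[1]-p[0]))
    q=(np.c_[p,[1,1]]@np.linalg.inv(T).T)[:,:3]; print(q.round(4), q.mean(0)); a=np.arctan2(*(p[1]-p[0])[1::-1]); print("plate yaw",a)
# target: tool xy so plate centre (from image offset) over stage centre
go([.5717,.2791,.14],1.5708-.142)
```

```text
[[ 0.3884 -0.1472  0.096 ]
 [ 0.4771 -0.1385  0.096 ]] 0.0891851613038578
[[ 0.0012 -0.0445  0.0311]
 [ 0.0014  0.0446  0.0309]] [1.30510805e-03 5.41534818e-05 3.10378546e-02]
plate yaw 0.09704536678223949
xyz [ 0.4329 -0.1442  0.127 ] yaw 1.6658 tilt [-0.0022  0.0012 -1.    ]
tool delta [ 0.4082  0.1783 -0.0128] turn 0.237
```

```bash
python3 steer.py '{"ticks": [[0,0,-0.02,0.119],[0,0,-0.02,0.119],[0,0,-0.005,0],[0,0,0,0],[0,0,0,0]]}'; python3 -c "
from h import *
go([.5716,.2784,.165],1.4288)"
```

```text
clock: 7.1
position: [0.4332, -0.1443, 0.1725]
ee_rot: [-0.0, 0.755, 0.656, -0.0]
contact_force: [0.0, -0.4, -3.7]
width: 0.011
gripper_force: 50.0
xyz [ 0.4332 -0.1443  0.1725] yaw 1.4302 tilt [-6.e-04  4.e-04 -1.e+00]
tool delta [0.4379 0.0778 0.0076] turn 0.0014
```

```bash
python3 steer.py '{"ticks": [[0.036,0.0065,0,0],[0.036,0.0065,0,0],[0.036,0.0065,0,0],[0.036,0.0065,0,0],[0.036,0.0065,0,0]]}';python3 steer.py '{"ticks": [[0.036,0.0065,0,0],[0.036,0.0065,0,0],[0.036,0.0065,0,0],[0.036,0.0065,0,0],[0.036,0.0065,0,0]]}'; python3 steer.py '{"ticks": [[0.036,0.0065,0,0],[0.036,0.0065,0,0],[0,0,0.02,0],[0,0,0.02,0],[0,0,0.02,0]]}'; python3 steer.py '{"ticks": [[0,0,0,0],[0,0,0,0],[0,0,0,0],[0,0,0,0]]}'; python3 -c "
from h import *
go([.5716,.2784,.08],1.4288)"
```

```text
clock: 7.52
position: [0.4906, 0.0307, 0.1716]
ee_rot: [-0.001, 0.755, 0.655, -0.001]
contact_force: [-0.1, -0.8, -3.2]
width: 0.0111
gripper_force: 49.9
clock: 7.93
position: [0.5484, 0.2042, 0.1712]
ee_rot: [-0.001, 0.755, 0.656, -0.001]
contact_force: [0.5, -0.3, -3.3]
width: 0.0112
gripper_force: 49.9
clock: 8.35
position: [0.5713, 0.2727, 0.1103]
ee_rot: [-0.0, 0.755, 0.656, -0.001]
contact_force: [0.0, 0.8, -2.9]
width: 0.0111
gripper_force: 50.0
clock: 8.68
position: [0.5732, 0.2721, 0.1143]
ee_rot: [0.0, 0.756, 0.655, 0.001]
contact_force: [-0.7, -0.5, -2.2]
width: 0.0113
gripper_force: 49.8
xyz [0.5732 0.2721 0.1143] yaw 1.4279 tilt [ 2.2e-03  8.0e-04 -1.0e+00]
tool delta [ 0.006  -0.0025  0.0343] turn -0.0009
```

```bash
python3 steer.py '{"ticks": [[0.006,-0.0025,0.01,0],[0,0,0.01,0],[0,0,0.01,0],[0,0,0,0],[0,0,0,0]]}'; python3 steer.py '{"ticks": [[0,0,0,0],[0,0,0,0],[0,0,0,0],[0,0,0,0],[0,0,0,0]]}'; python3 -c "
from h import *
import time
for i in range(3): go([.5716,.2784,.08],1.4288); vision.get_image('top')"
```

```text
clock: 9.1
position: [0.5697, 0.2779, 0.0819]
ee_rot: [-0.0, 0.756, 0.655, -0.001]
contact_force: [-0.4, 1.4, -2.9]
width: 0.0111
gripper_force: 49.8
clock: 9.52
position: [0.5709, 0.2783, 0.0835]
ee_rot: [0.0, 0.756, 0.655, 0.0]
contact_force: [-0.2, 0.2, -3.0]
width: 0.0112
gripper_force: 49.8
xyz [0.5709 0.2783 0.0835] yaw 1.4277 tilt [ 7.e-04  3.e-04 -1.e+00]
tool delta [0.0002 0.0007 0.0035] turn -0.0011
xyz [0.5708 0.2783 0.0834] yaw 1.4278 tilt [ 5.e-04  2.e-04 -1.e+00]
tool delta [0.0002 0.0008 0.0034] turn -0.001
xyz [0.5707 0.2783 0.0834] yaw 1.4278 tilt [ 4.e-04  2.e-04 -1.e+00]
tool delta [0.0002 0.0008 0.0034] turn -0.001
```

```bash
python3 steer.py '{"ticks": [[0.0002,0.0008,0.003,0],[0,0,0.003,0],[0,0,0.002,0],[0,0,0,0],[0,0,0,0]]}'; python3 steer.py '{"ticks": [[0,0,0.002,0],[0,0,0.002,0],[0,0,0,0],[0,0,0,0],[0,0,0,0]]}'; python3 -c "
from h import *
go([.5716,.2784,.059],1.4288)"
```

```text
clock: 10.08
position: [0.5712, 0.2783, 0.0747]
ee_rot: [-0.0, 0.756, 0.655, -0.0]
contact_force: [0.5, -0.4, -3.6]
width: 0.0111
gripper_force: 49.9
clock: 10.5
position: [0.5715, 0.2784, 0.0712]
ee_rot: [-0.0, 0.756, 0.655, 0.0]
contact_force: [0.3, -0.4, -2.9]
width: 0.0112
gripper_force: 49.9
xyz [0.5715 0.2784 0.0712] yaw 1.4278 tilt [ 1.e-04  1.e-04 -1.e+00]
tool delta [0.     0.0001 0.0122] turn -0.001
```

```bash
python3 steer.py '{"ticks": [[0,0,0.002,0],[0,0,0.002,0],[0,0,0.001,0],[0,0,0,0],[0,0,0,0]]}'; python3 steer.py '{"ticks": [[0,0,0.002,0],[0,0,0.002,0],[0,0,0,0],[0,0,0,0],[0,0,0,0]]}'; python3 steer.py '{"ticks": [[0,0,0.0015,0],[0,0,0.001,0],[0,0,0,0],[0,0,0,0],[0,0,0,0]]}'; python3 -c "
from h import *
go([.5716,.2784,.059],1.4288);print(manip.get_state()['moment'])"
```

```text
clock: 10.92
position: [0.5714, 0.2783, 0.066]
ee_rot: [-0.0, 0.756, 0.655, -0.0]
contact_force: [-0.6, -0.1, -3.0]
width: 0.0112
gripper_force: 49.9
clock: 11.33
position: [0.5715, 0.2784, 0.0621]
ee_rot: [-0.0, 0.756, 0.655, 0.0]
contact_force: [0.6, -0.7, -3.1]
width: 0.0109
gripper_force: 49.9
clock: 11.75
position: [0.5715, 0.2784, 0.0597]
ee_rot: [-0.0, 0.756, 0.655, 0.0]
contact_force: [0.3, -0.7, -2.8]
width: 0.0114
gripper_force: 49.9
xyz [0.5715 0.2784 0.0597] yaw 1.4277 tilt [ 0.e+00  1.e-04 -1.e+00]
tool delta [0.0001 0.0001 0.0007] turn -0.0011
[ 0.00976844  0.03012432 -0.00038447]
```

No resistance: plate is on the pins. Settle to contact, then release.

```bash
python3 steer.py '{"ticks": [[0,0,0.0005,0],[0,0,0.0005,0],[0,0,0,0],[0,0,0,0],[0,0,0,0]]}'; python3 steer.py '{"ticks": [[0,0,0.0005,0],[0,0,0.0005,0],[0,0,0,0],[0,0,0,0],[0,0,0,0]]}'
```

```text
clock: 12.17
position: [0.5716, 0.2785, 0.0591]
ee_rot: [0.0, 0.756, 0.655, 0.0]
contact_force: [-1.4, 0.4, 0.2]
width: 0.0112
gripper_force: 50.5
clock: 12.58
position: [0.5716, 0.2784, 0.0591]
ee_rot: [0.0, 0.756, 0.655, 0.0]
contact_force: [-2.1, -0.3, 6.5]
width: 0.0114
gripper_force: 51.4
```

```bash
python3 steer.py '{"ticks": [[0,0,0,0],[0,0,0,0],[0,0,0,0],[0,0,0,0],[0,0,0,0]]}' .05; python3 steer.py '{"ticks": [[0,0,-0.005,0],[0,0,-0.02,0],[0,0,-0.03,0],[0,0,-0.03,0],[-0.02,0,-0.02,0]]}'; python3 steer.py '{"ticks": [[-0.02,0,0,0],[0,0,0,0],[0,0,0,0],[0,0,0,0],[0,0,0,0]]}';  python3 - <<'E'
from h import *
d=shot("wrist","w5"); cv2.imwrite("pics/w5c.png",cv2.resize(d["img"][20:320,120:520,::-1],(800,600),interpolation=cv2.INTER_CUBIC)); go([.47,.215,.2],-.142)
E
```

```text
clock: 13.0
position: [0.5715, 0.2784, 0.0575]
ee_rot: [-0.0, 0.756, 0.655, 0.0]
contact_force: [0.2, 0.1, -0.3]
width: 0.05
gripper_force: 0.0
clock: 13.42
position: [0.5704, 0.2615, 0.1658]
ee_rot: [0.0, 0.755, 0.656, 0.003]
contact_force: [1.5, 0.0, 0.2]
width: 0.0497
gripper_force: 0.0
clock: 13.83
position: [0.5656, 0.2394, 0.1619]
ee_rot: [-0.0, 0.756, 0.655, -0.0]
contact_force: [0.4, -0.5, -1.2]
width: 0.05
gripper_force: 0.0
xyz [0.5656 0.2394 0.1619] yaw 1.4284 tilt [-1.1e-03  2.0e-04 -1.0e+00]
tool delta [-0.0377 -0.0912 -0.038 ] turn 1.5704
```

View pics/w5c.png

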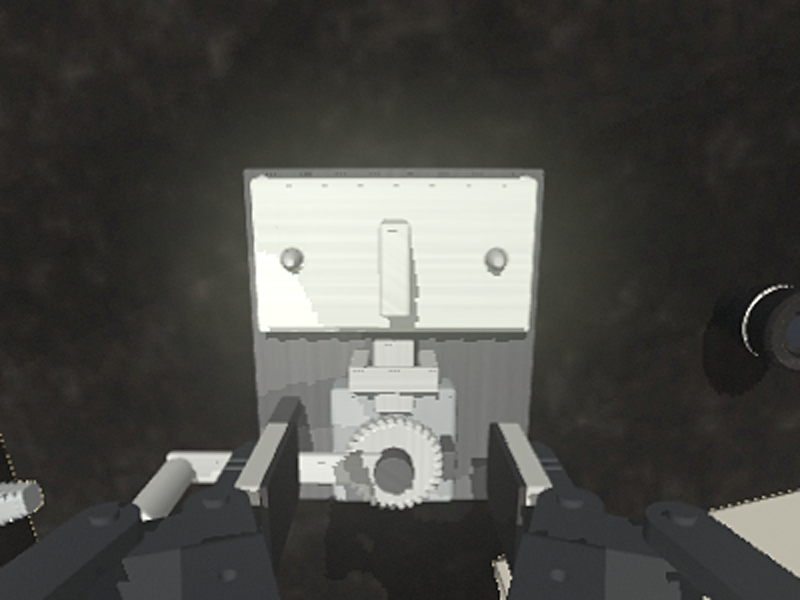

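Run:
```python
from h import *
print(ray(load("w1"),(261,215),.098).round(4), ray(load("w5"),(194.5,271),.098).round(4)); g=[.4649,.2034,.2]
for y in(-.142,):go(g,y)
print(manip.get_state()["qpos"].round(2))
```

```text
[[0.4666 0.2043 0.098 ]] [[0.4725 0.2128 0.098 ]]
xyz [0.5656 0.2394 0.1619] yaw 1.4284 tilt [-1.1e-03  2.0e-04 -1.0e+00]
tool delta [-0.05   -0.0946 -0.038 ] turn 1.5704
[0.29 0.4  1.56 0.   1.19 0.43]
```

```bash
python3 steer.py '{"ticks": [[0,0,-0.02,0.125],[0,0,-0.018,0.125],[0,0,0,0.125],[0,0,0,0.125],[0,0,0,0.125]]}'; python3 steer.py '{"ticks": [[0,0,0,0.125],[0,0,0,0.125],[0,0,0,0.125],[0,0,0,0.125],[0,0,0,0.125]]}'; python3 steer.py '{"ticks": [[0,0,0,0.125],[0,0,0,0.125],[0,0,0,0.07],[0,0,0,0],[0,0,0,0]]}'
python3 - <<'E'
from h import *
d=np.load("side0.npz"); s=dict(K=d["camera_matrix"],k1=float(d["k1"]),T=d["T"])
for z in(.02,.06,.1,.14): print(z,ray(load("w1"),(214,205),z).round(3),ray(load("w1"),(160,190),z).round(3),ray(s,(398,275),z).round(3))
go([.4649,.2034,.2],-.142); print(manip.get_state()["qpos"].round(2))
E
```

```text
clock: 14.3
position: [0.5658, 0.2396, 0.2005]
ee_rot: [-0.0, 0.922, 0.388, 0.0]
contact_force: [0.1, -0.1, -0.2]
width: 0.0501
gripper_force: 0.0
clock: 14.72
position: [0.5656, 0.2395, 0.1999]
ee_rot: [-0.0, 0.996, 0.086, -0.001]
contact_force: [0.1, -1.0, -0.3]
width: 0.05
gripper_force: 0.0
clock: 15.13
position: [0.5656, 0.2393, 0.2001]
ee_rot: [0.0, 0.998, -0.07, -0.0]
contact_force: [-0.5, -0.8, 0.3]
width: 0.0501
gripper_force: 0.0
0.02 [[0.39  0.192 0.02 ]] [[0.322 0.214 0.02 ]] [[0.399 0.15  0.02 ]]
0.06 [[0.405 0.204 0.06 ]] [[0.345 0.224 0.06 ]] [[0.404 0.188 0.06 ]]
0.1 [[0.421 0.216 0.1  ]] [[0.368 0.233 0.1  ]] [[0.41  0.226 0.1  ]]
0.14 [[0.436 0.228 0.14 ]] [[0.391 0.243 0.14 ]] [[0.415 0.264 0.14 ]]
xyz [0.5656 0.2393 0.2001] yaw -0.1396 tilt [-9.e-04 -0.e+00 -1.e+00]
tool delta [-0.0948  0.0496  0.0002] turn 0.0024
[0.29 0.37 1.5  0.   1.27 2.  ]
```

```bash
python3 steer.py '{"ticks": [[-0.032,0.0165,0,0],[-0.032,0.0165,0,0],[-0.031,0.0165,0,0],[0,0,0,0],[0,0,0,0]]}'; python3 steer.py '{"ticks": [[0,0,0.03,0],[0,0,0.03,0],[0,0,0.02,0],[0,0,0,0],[0,0,0,0]]}'; python3 steer.py '{"ticks": [[0,0,0,0],[0,0,0,0],[0,0,0,0]]}'; python3 -c "
from h import *
go([.4649,.2034,.086],-.142)"
```

```text
clock: 15.55
position: [0.4629, 0.203, 0.2007]
ee_rot: [0.0, 0.998, -0.07, -0.0]
contact_force: [0.5, 0.8, -0.2]
width: 0.0499
gripper_force: 0.0
clock: 15.97
position: [0.4655, 0.2036, 0.12]
ee_rot: [0.0, 0.997, -0.071, -0.001]
contact_force: [0.2, -0.6, 0.4]
width: 0.0502
gripper_force: 0.0
clock: 16.22
position: [0.4661, 0.2037, 0.1221]
ee_rot: [-0.001, 0.997, -0.071, 0.002]
contact_force: [0.7, -0.2, -0.4]
width: 0.0502
gripper_force: 0.0
xyz [0.4661 0.2037 0.1221] yaw -0.1419 tilt [ 0.0032  0.001  -1.    ]
tool delta [-0.0012  0.0005  0.0361] turn 0.0001
```

```bash
python3 steer.py '{"ticks": [[-0.001,0.0005,0.012,0],[0,0,0.012,0],[0,0,0.011,0],[0,0,0,0],[0,0,0,0]]}'; python3 steer.py '{"ticks": [[0,0,0,0],[0,0,0,0],[0,0,0,0],[0,0,0,0],[0,0,0,0]]}' 0 40; python3 steer.py '{"ticks": [[0,0,0,0],[0,0,0,0],[0,0,0,0],[0,0,0,0],[0,0,0,0]]}'; python3 -c "
from h import *
go([.4649,.2034,.086],-.142)"
```

```text
clock: 16.63
position: [0.4639, 0.203, 0.0861]
ee_rot: [-0.0, 0.997, -0.071, 0.0]
contact_force: [0.1, 0.0, 0.5]
width: 0.0499
gripper_force: 0.0
clock: 17.05
position: [0.4642, 0.2027, 0.0865]
ee_rot: [0.0, 0.997, -0.071, 0.001]
contact_force: [-0.0, -1.1, 6.3]
width: 0.0128
gripper_force: 38.9
clock: 17.47
position: [0.4642, 0.2027, 0.0865]
ee_rot: [0.0, 0.997, -0.071, 0.001]
contact_force: [-1.5, -2.0, 5.5]
width: 0.0128
gripper_force: 38.9
xyz [0.4642 0.2027 0.0865] yaw -0.1419 tilt [ 1.5e-03 -1.0e-04 -1.0e+00]
tool delta [ 0.0006 -0.0008  0.0005] turn 0.0001
```

```bash
cat > a.py <<'E'
from h import *
T=pose(); v=T[:2,3]-[.559,.190]; s=manip.get_state()
t=np.arctan2(-v[1],-v[0])+.142
print("theta",t.round(4),"r",np.linalg.norm(v).round(4),"yaw+.142",(np.arctan2(T[1,0],T[0,0])+.142).round(4),"F tool",(T[:3,:3].T@s["contact_force"]).round(1))
E
python3 steer.py '{"ticks": [[0.0001,0.0048,0,-0.05],[0.0001,0.0048,0,-0.05],[0,0,0,0],[0,0,0,0]]}'; python3 a.py; python3 steer.py '{"ticks": [[0.0001,0.0048,0,-0.05],[0.0001,0.0048,0,-0.05],[0,0,0,0],[0,0,0,0]]}'; python3 a.py
```

```text
clock: 17.8
position: [0.4634, 0.1948, 0.0866]
ee_rot: [-0.002, 1.0, -0.023, 0.001]
contact_force: [-0.5, 4.2, 5.0]
width: 0.013
gripper_force: 39.2
theta 0.0914 r 0.0957 yaw+.142 0.0967 F tool [-0.7 -4.2 -5. ]
clock: 18.13
position: [0.4633, 0.1841, 0.0865]
ee_rot: [-0.001, 1.0, 0.028, 0.001]
contact_force: [-1.6, 0.3, 6.7]
width: 0.0131
gripper_force: 39.3
theta 0.2034 r 0.0959 yaw+.142 0.1984 F tool [-1.6 -0.4 -6.7]
```

```bash
python3 steer.py '{"ticks": [[0.0001,0.0048,0,-0.05],[0.0001,0.0048,0,-0.05],[0,0,0,0],[0,0,0,0]]}'; python3 a.py; python3 steer.py '{"ticks": [[0.0001,0.0048,0,-0.05],[0.0001,0.0048,0,-0.05],[0,0,0,0],[0,0,0,0]]}'; python3 a.py; python3 steer.py '{"ticks": [[0.0001,0.0048,0,-0.05],[0.0001,0.0048,0,-0.05],[0,0,0,0],[0,0,0,0]]}'; python3 a.py; python3 steer.py '{"ticks": [[0.0001,0.0048,0,-0.05],[0.0001,0.0048,0,-0.05],[0,0,0,0],[0,0,0,0]]}'; python3 a.py
```

```text
clock: 18.47
position: [0.4641, 0.1757, 0.0865]
ee_rot: [-0.002, 0.997, 0.077, 0.001]
contact_force: [-2.2, 5.4, 6.8]
width: 0.0127
gripper_force: 39.4
theta 0.2915 r 0.096 yaw+.142 0.2967 F tool [-1.3 -5.7 -6.8]
clock: 18.8
position: [0.4662, 0.1652, 0.0865]
ee_rot: [-0.0, 0.992, 0.128, 0.001]
contact_force: [-0.7, 0.5, 6.2]
width: 0.0127
gripper_force: 39.5
theta 0.4033 r 0.0961 yaw+.142 0.3984 F tool [-0.6 -0.7 -6.2]
clock: 19.13
position: [0.4686, 0.1571, 0.0865]
ee_rot: [-0.002, 0.984, 0.176, 0.001]
contact_force: [-1.2, 6.3, 7.1]
width: 0.0125
gripper_force: 39.6
theta 0.4907 r 0.0961 yaw+.142 0.4967 F tool [ 1.  -6.3 -7.1]
clock: 19.47
position: [0.4728, 0.1472, 0.0865]
ee_rot: [-0.0, 0.974, 0.226, 0.001]
contact_force: [-1.6, 2.0, 6.4]
width: 0.0132
gripper_force: 39.6
theta 0.6026 r 0.0962 yaw+.142 0.5983 F tool [-0.5 -2.5 -6.4]
```

Three clicks felt; the fourth, with the final steps eased.

```bash
python3 steer.py '{"ticks": [[0.0001,0.0048,0,-0.05],[0.0001,0.0048,0,-0.05],[0,0,0,0],[0,0,0,0]]}'; python3 a.py; python3 steer.py '{"ticks": [[0.0001,0.0048,0,-0.05],[0,0.0024,0,-0.025],[0,0.0022,0,-0.022],[0,0,0,0],[0,0,0,0]]}'; python3 a.py;  python3 steer.py '{"ticks": [[0,0,0,0],[0,0,0,0],[0,0,0,0],[0,0,0,0],[0,0,0,0]]}'; python3 a.py
python3 - <<'E'
from h import *
d=shot("top","t9"); s=shot("side","s9")
cv2.imwrite("pics/f9.png",np.hstack([cv2.resize(d["img"][180:290,200:300],(400,440),interpolation=cv2.INTER_CUBIC),cv2.resize(s["img"][240:350,280:380],(400,440),interpolation=cv2.INTER_CUBIC)])[:,:,::-1])
E
```

```text
clock: 19.8
position: [0.4768, 0.1399, 0.0865]
ee_rot: [-0.002, 0.962, 0.274, 0.0]
contact_force: [-2.8, 6.1, 7.4]
width: 0.0128
gripper_force: 39.7
theta 0.6891 r 0.0963 yaw+.142 0.6967 F tool [ 0.8 -6.7 -7.3]
clock: 20.22
position: [0.4827, 0.1312, 0.0866]
ee_rot: [-0.0, 0.947, 0.321, 0.001]
contact_force: [-0.7, 1.9, 6.3]
width: 0.0128
gripper_force: 39.6
theta 0.7984 r 0.0963 yaw+.142 0.7954 F tool [ 0.6 -2.  -6.3]
clock: 20.63
position: [0.4827, 0.1313, 0.0865]
ee_rot: [-0.0, 0.947, 0.321, 0.001]
contact_force: [-1.3, 2.5, 6.8]
width: 0.0128
gripper_force: 39.6
theta 0.798 r 0.0963 yaw+.142 0.7955 F tool [ 0.5 -2.8 -6.8]
```

View pics/f9.png

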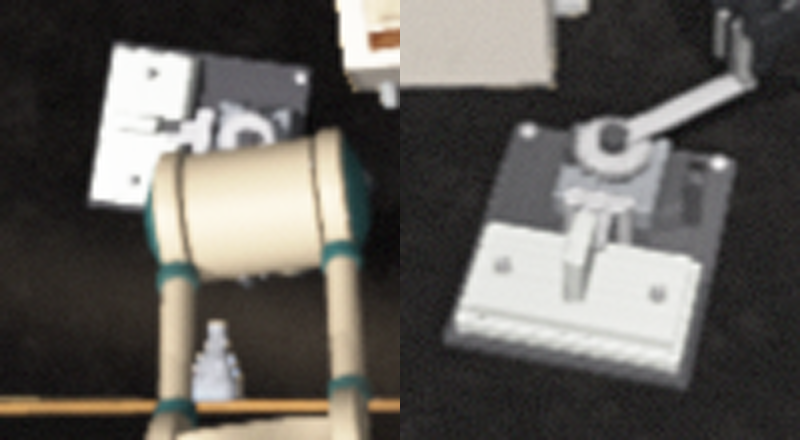

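The side view shows the plate flat on both pins, with the lever swung out and still held in the fingers. The lever angle is about 0.80 rad and steady.

```bash
python3 -c "
from rig import manip, vision, ticket
print(ticket.sign_off())"
```

```text
the job is handed in; nothing more can be done
None
```

I fitted the plate flush over both pins and swung the lever to the fourth click, about 0.80 rad by the arm's position. I handed the job in at about 21 s with the fingers still holding it; sign-off returned no verdict.

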